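# Set and lock the hub stand's sliding leg

## Robot

A 7-joint arm with a two-finger parallel gripper is mounted at the origin on the work surface. World frame = base frame: x ahead of the robot, y to its left, z up, the work surface at z = 0. Lengths are in mm, angles in rad, forces in N, time in s.
With the tool pointing down it reaches from about 400 to 875 mm from the base axis. Payload 4.4 kg.
Tool frame: the origin (TCP) lies midway between the tips of the shut fingers; the grasp point (between the pads) lies 19 mm behind it; z points along the fingers, y is the line along which they close (so a half turn about z gives the same grasp; the last joint's range is limited). The gripper opens to 85 mm and grips with 20 to 120 N. Pads are 22 mm wide; open, the fingers measure 114 mm over their backs; the gripper's body (76 mm by 85 mm) begins 54 mm behind the grasp point. The pads swing forward as they close: fully open they stand 13 mm farther back than shut.
Start: joints at [-1.289, 0.628, 0.038, 1.517, -0.027, 0.996, -0.02], TCP at [221.516, 611.105, 198.113] pointing down, gripper open.
Joint ranges: [-3.06, 3.06], [-0.37, 2.12], [-1.25, 1.32], [0.18, 2.47], [-1.1, 4.24], [0.23, 1.98], [-2.94, 2.94]. Speed limits (rad/s): [2.57, 2.57, 3.14, 3.14, 3.14, 3.14, 3.14].

## Interface

Orientations are given as [roll, pitch, yaw] about the fixed x, y, z axes, in that order (R = Rz(yaw) Ry(pitch) Rx(roll)).
In Python, from cell import read_state, get_image, finish_job gives the robot as it stands.
- The arm moves only by the tool send_rows, never from a script. Its argument "series" is a list of rows, each an object of numbers: "ax", "ay", "az": the turn, a rotation vector about the tool's x, y, z in rad; "dx", "dy", "dz": the shift along the tool's x, y, z in cm; "hand": the closure, from 0 (fully open) to 1 (shut). In form: [{"ax": .., "ay": .., "az": .., "dx": .., "dy": .., "dz": .., "hand": ..}, ...]. A call has 1 to 10 rows; each row is the pose to reach, as a shift and turn from the pose commanded when the call began, along the tool's axes at that moment; what a row does not reach only later rows make up. A row lasts 1/10 s, in which the tool goes at most 50 mm and 8.59 degrees, less where a joint would pass 70% of its speed; a pose out of reach is approached as far as the arm can. A call with a gripper value outside its range is refused whole. The fingers move at their own pace and stop on an object; the grip force is fixed at half the most. Time passes only in rows, so rows that repeat a pose let the fingers close. It gives the time, the measured TCP pose, the force, the opening and the grip force at its end, in the units of the state.
- read_state(): the state, without advancing time (a new reading comes with each control period).
- get_image(name): name is "scene" or "top"; returns a dict with "pixels" (480x640x3 uint8, red, green, blue), "mtx" (3x3 intrinsics, pixels), "R" (3x3) and "t" (3): a world point X has camera coordinates R X + t. Camera axes: x right, y down, z forward; pixel columns grow to the right and rows downward; lengths in mm; the calibration is good to about 2 mm. A picture is of the moment at which its call begins. There is no depth.
- finish_job(): hands the job in; it is judged then, once.
The state is a dict: "clock": time; "qpos": joint angles; "qd": joint speeds; "tau": joint torques, N m; "eef_pos": TCP position; "tool_rot": TCP orientation; "force": force on the tool from outside, world axes, zero at the start; "torque": the same for the moment, N m; "width": finger opening in mm; "gripper_force": force on a finger pad.
Only numpy, scipy, OpenCV 4.12 (cv2) and the standard library are available. Lean on these libraries where they do the work, as an engineer would, in place of code of your own. Each camera call takes 0.05 s, during which the arm holds its last target. There are 200 camera calls.

## Task

Set up the bench hub stand for the wheel hub that stands on the black rubber mat (the hub on the cork board is not wanted now): pull the spring-loaded leg out by its black T-bar until its yellow pointer is on the block of that hub's colour and hold it there against the spring. Still holding it there, and only there, squeeze the red cam lever fully closed against the leg with the same hand. Finish while holding, since the clamp still has to be screwed tight by me: stay gripped on the leg with the lever squeezed shut, the pointer still on the block; leave the hubs and everything else on the bench where they are.

Things in the scene. Friction and masses are not known exactly. Their poses are not given: they have to be found in the camera images.
- stand: grey hub stand fixed to the bench; base plate 290 x 165 x 12 mm with a fixed grey upright (about 160 mm high) at one end. Origin on the bench, under the inner face of the leg's T-bar when the leg is home. x axis: level, the way the leg slides out (away from the fixed upright); z up; y: level, to the side where the lever, the pointer and the coloured blocks are.
- leg (a joint): how far the leg is pulled out, in m: 0 home, at most 0.13. A spring pulls it home with about 6 N at 0 and 11 N at 0.10 whenever it is let go; it starts home.
- grip (a point): point to grip the sliding leg, 48 mm above the bench, moves with it; axes as the stand's. Side face of the leg's bar at y -14 mm, outer face of the closed lever at y +14 mm: closed, the pair is 28 mm wide and centred here. Fingers centred here and closing along y swing the lever shut just as they clamp the bar. T-bar's inner face at x +12 mm; leg's upright begins at x -92 mm.
- cam_lever (a joint): angle of the red cam lever in rad: 0 fully closed (flat along the leg), 0.42 fully open; starts between 0.37 and 0.42. It turns about a vertical pin on the leg, 46 mm inward (-x) and 10 mm to +y from the grip point, and stays where it is left; it takes about 5 N at the end of the paddle to move it. Its clamp is not yet screwed tight, so even with the lever closed the spring still pulls the leg home if it is let go.
- lever_tip (a point): middle of the free end of the red lever paddle (55 mm long from its pin, 8 mm thick, 30 mm high, centre 46 mm above the bench). Fully open this end is 32 mm to +y of the grip point, closed 10 mm.
- pointer (a point): tip of the yellow pointer, which moves with the leg, 26 mm above the bench, 83 mm inward (-x) and 66 mm to +y of the grip point.
- mark_orange_line (a point): middle of the top of the orange block on the stand (12 mm along the slide, 26 mm across, top 22 mm above the bench); axes as the stand's. The leg is at this mark when the pointer has the same x along the stand. Either colour can be the nearer one.
- mark_blue_line (a point): the same for the blue block.
- mat: black rubber mat 130 x 130 x 4 mm, fixed; origin at the centre of its underside. One hub stands on it: the one to set up for.
- board: brown cork board 130 x 130 x 4 mm, fixed; origin at the centre of its underside. The other hub stands on it.
- hub_orange_mid (a point): centre of the orange wheel hub, standing on end, 100 mm tall, 56 mm across its flanges, 48 mm above its foot; do not touch.
- hub_blue_mid (a point): the same for the blue hub.
- wrench: steel wrench lying on the bench; a bystander, leave it; origin at the centre of its underside.
- driver: screwdriver lying on the bench; a bystander, leave it; origin at the centre of its underside.
- lube: green lube bottle, 50 mm across, 110 mm tall; a bystander, leave it; origin at the centre of its underside.
- grease: white grease jar, 64 mm across, 60 mm tall; a bystander, leave it; origin at the centre of its underside.
- sprocket: steel ring 90 mm across lying flat; a bystander, leave it; origin at the centre of its underside.
- mug: white mug, 80 mm across, 90 mm tall; a bystander, leave it; origin at the centre of its underside.
- tbar (a point): centre of the inner face of the leg's T-bar, 45 mm above the bench, moves with the leg; axes as the stand's. The leg's foot is a grey bar along x, 26-62 mm above the bench, ended by the black T-bar: 110 mm wide along y, 10 mm thick, 25-65 mm above the bench. Open fingers lowered either side of bar and lever push on its inner face to pull the leg out. Base plate's top, 12 mm above the bench, is below.
Mind the look-alikes: they are no part of the job. There is more than one size of the part that bears hub_orange_mid; the job needs the middle-sized.

How it is judged (in metres and radians):
On the way, in this order (a step that is already met when the one before it is completed fails the run):
1. the leg is held out with its pointer on the block of the wanted colour, lever still open (((horizontal distance between hub_orange_mid and mat below 0.06 m and x of pointer in the frame of mark_orange_line between -0.006 and 0.006 m) or (horizontal distance between hub_blue_mid and mat below 0.06 m and x of pointer in the frame of mark_blue_line between -0.006 and 0.006 m)) and value of joint cam_lever above 0.15 rad), for 0.2 s.
2. the lever is closed with the leg still held at the mark (((horizontal distance between hub_orange_mid and mat below 0.06 m and x of pointer in the frame of mark_orange_line between -0.006 and 0.006 m) or (horizontal distance between hub_blue_mid and mat below 0.06 m and x of pointer in the frame of mark_blue_line between -0.006 and 0.006 m)) and value of joint cam_lever below 0.05 rad and (contact force between the fingers and leg_c0 above 2 N or contact force between the fingers and leg_c1 above 2 N)), for 0.2 s.
At the end, for the whole second after the job is handed in: the pointer is within 6 mm, along the slide, of the middle of the block in the colour of the hub on the mat; the lever is closed to within 0.05 rad; the fingers are still gripping the leg (over 2 N on its bar or T-bar) and it is at rest (all of step 2 and velocity of joint leg between -0.01 and 0.01 m/s); the arm keeps its last pose, push and grip.
It fails at once if the lever is closed more than half way while the leg is not at the right mark (10 mm) (value of joint cam_lever below 0.15 rad and not ((horizontal distance between hub_orange_mid and mat below 0.06 m and x of pointer in the frame of mark_orange_line between -0.01 and 0.01 m) or (horizontal distance between hub_blue_mid and mat below 0.06 m and x of pointer in the frame of mark_blue_line between -0.01 and 0.01 m))).
It fails at once if a hub is moved by more than 20 mm or tipped (distance of any of hub_orange_mid, hub_blue_mid from where it was at the start of the episode above 0.02 m).
It fails at once if a thing on the bench is shoved about (over 30 mm) (distance of any of wrench, driver, lube, grease, sprocket, mug from where it was at the start of the episode above 0.03 m).
It also fails if it takes over 38 s, if anything falls off the work surface, if the arm or the gripper's body presses on something with over 40 N, if the wrist force passes 120 N, or if a joint passes its speed limit or range.

## Working session

There is one attempt and no reset: what is moved stays moved. The work goes in short steps, Python scripts to look and compute and a tool call to move; the robot and the scene stay as the last step left them, time stands still between calls to the robot, and variables do not carry over. Pictures are saved under pics/ and viewed, at most 10 in all, crops included, and the job is handed in when it is done.

Besides the shell and the picture viewer there is one more tool, called after "Request:" as name(argument=value, ...), one argument or row to a line, values as JSON. send_rows: Moves the arm, as the interface text tells. Its arguments: {"type":"object","properties":{"series":{"type":"array","items":{"type":"object","properties":{"ax":{"type":"number"},"ay":{"type":"number"},"az":{"type":"number"},"dx":{"type":"number"},"dy":{"type":"number"},"dz":{"type":"number"},"hand":{"type":"number"}}}}},"required":["series"]}

```bash
mkdir -p pics; cat > h.py <<'E'
import numpy as np, cv2
from cell import read_state, get_image, finish_job
def ray(im,u,v,z):
    K,R,t=[np.array(im[k],float) for k in("mtx","R","t")]
    d=R.T@np.linalg.solve(K,[u,v,1]); c=-R.T@t.ravel()
    return (c+d*(z-c[2])/d[2])[:2].round(1)
def proj(im,X):
    K,R,t=[np.array(im[k],float) for k in("mtx","R","t")]
    p=K@(R@np.array(X,float)+t.ravel()); return (p[:2]/p[2]).round(1)
E
python3 - <<'E'
from h import *
import pickle
for n in("scene","top"):
    im=get_image(n); pickle.dump(im,open(n+".pkl","wb"))
    cv2.imwrite(f"pics/{n}0.png",im["pixels"][:,:,::-1])
    print(n,np.array(im["mtx"]).tolist(),(-np.array(im["R"]).T@np.array(im["t"]).ravel()).round())
s=read_state();print(s["eef_pos"],s["tool_rot"],s["width"],s["clock"],s["force"])
E
```

```text
scene [[591.0961206884039, 0.0, 311.8125179378561], [0.0, 591.0961206884039, 240.512619772615], [0.0, 0.0, 1.0]] [1772. -255. 1407.]
top [[475.9744272272929, 0.0, 323.6772578521355], [0.0, 475.9744272272929, 247.17265134250601], [0.0, 0.0, 1.0]] [ 330.   17. 1199.]
[221.31039443 610.49434628 197.28839159] [-3.13986500e+00  4.42719796e-05  2.79381019e+00] 85.58024225214395 0.1 [ 0.05910761  0.28602621 -0.41377738]
```

View pics/top0.png

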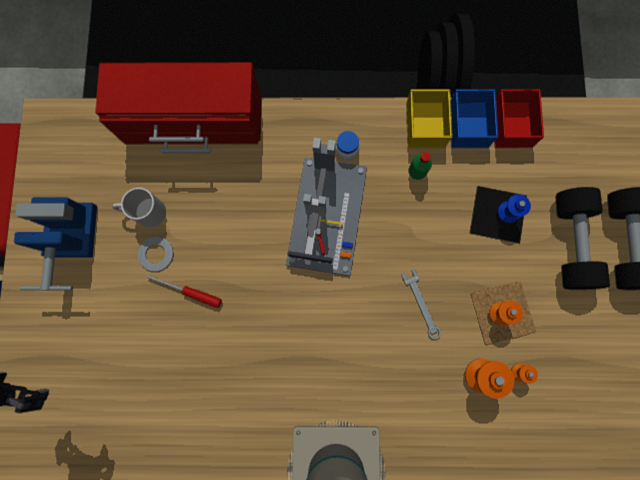

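View pics/scene0.png

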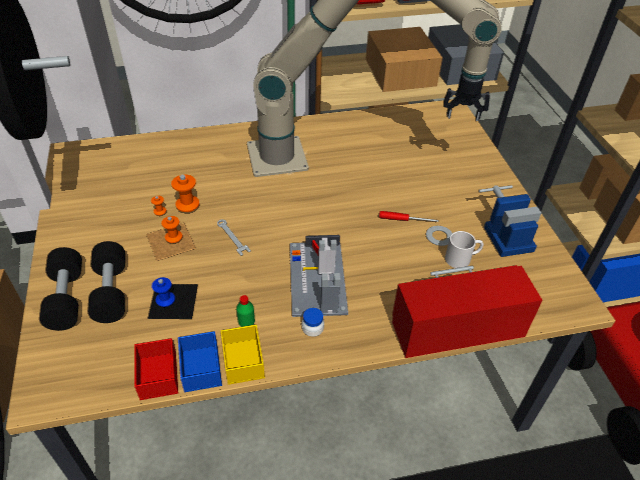

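The wanted hub is blue: it stands on the black mat at top (515,207). There are three orange hubs. The one on the cork board at (507,312) is the middle-sized; the large (490,378) and small (525,373) ones are look-alikes. I take the blue block at (348,245), not the orange one at (346,255). The next step is an enlarged crop to confirm.

```bash
python3 - <<'E'
import pickle
from h import *
t=pickle.load(open("top.pkl","rb"))["pixels"][:,:,::-1]; s=pickle.load(open("scene.pkl","rb"))["pixels"][:,:,::-1]
a=cv2.resize(t[150:285,280:375],None,fx=4.2,fy=4.2,interpolation=cv2.INTER_CUBIC)
b=cv2.resize(s[225:325,280:355],None,fx=5,fy=5,interpolation=cv2.INTER_CUBIC)
o=np.zeros((600,800,3),np.uint8); o[:min(600,a.shape[0]),:a.shape[1]]=a[:600]; o[:b.shape[0],400:400+b.shape[1]]=b
cv2.imwrite("pics/crop1.png",o)
E
```

```text
(no output)
```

View pics/crop1.png

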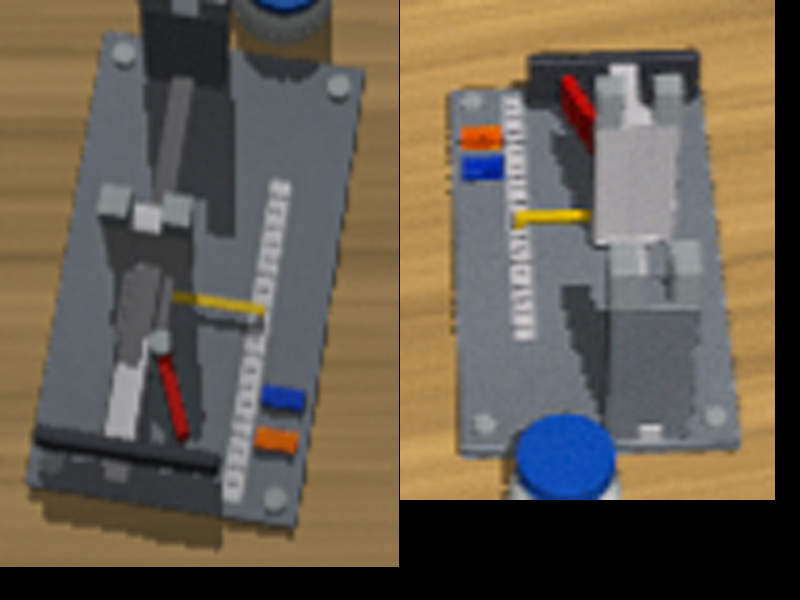

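```bash
python3 - <<'E'
import pickle
from h import *
from scipy.optimize import least_squares
T=pickle.load(open("top.pkl","rb"));S=pickle.load(open("scene.pkl","rb"))
tc=lambda u,v:(u/4.2+280-.4,v/4.2+150-.4)
sc=lambda u,v:((u-400)/5+280-.4,v/5+225-.4)
obs=[(T,tc(263,310),(-95,66,26),0),(T,tc(38,427),(0,-55,65),0),(T,tc(219,457),(0,55,65),0),(T,tc(36,445),(10,-55,65),0),(T,tc(217,473),(10,55,65),0),
(S,sc(515,219),(-95,66,26),0),(S,sc(529,56),(10,55,65),0),(S,sc(698,51),(10,-55,65),0),
(T,tc(105,32),(-290,-82.5,12),1),(T,tc(365,70),(-290,82.5,12),1),(T,tc(295,527),(0,82.5,12),1),(T,tc(27,488),(0,-82.5,12),1),
(S,sc(448,92),(0,82.5,12),1),(S,sc(460,455),(-290,82.5,12),1),(S,sc(740,445),(-290,-82.5,12),1)]
def W(p,q,b):
    q=np.array(q,float)
    if b:q=q+[p[3],p[4],0]
    c,s=np.cos(p[2]),np.sin(p[2]); return np.array([p[0]+c*q[0]-s*q[1],p[1]+s*q[0]+c*q[1],q[2]])
f=lambda p:np.concatenate([proj(m,W(p,q,b))-np.array(o) for m,o,q,b in obs])
def fj(p):
    return f(p)
r=least_squares(fj,[500,30,3.0,0,0],diff_step=1e-3,x_scale=[1,1,.01,1,1])
p=r.x;print(p.round(3));print(r.fun.reshape(-1,2).round(1).tolist())
st=lambda im,uv,z:(lambda d:(np.cos(p[2])*d[0]+np.sin(p[2])*d[1],-np.sin(p[2])*d[0]+np.cos(p[2])*d[1]))(ray(im,*uv,z)-p[:2])
for n,m,z,lo,hi in[("blue",T,22,(100,150,50),(130,255,255)),("orange",T,22,(5,150,80),(15,255,255)),("yellow",T,26,(20,120,80),(35,255,255)),("blue",S,22,(100,150,50),(130,255,255)),("orange",S,22,(5,150,80),(15,255,255)),("yellow",S,26,(20,120,80),(35,255,255))]:
    hsv=cv2.cvtColor(m["pixels"],cv2.COLOR_RGB2HSV); k=cv2.inRange(hsv,lo,hi)
    b=(slice(195,270),slice(318,370)) if m is T else (slice(240,290),slice(285,320))
    v,u=np.nonzero(k[b]);u=u+b[1].start;v=v+b[0].start
    if len(u): print(n,"T" if m is T else "S",len(u),u.min(),u.max(),v.min(),v.max(),np.round(st(m,(u.mean(),v.mean()),z),1), np.round([st(m,(u.max(),v[u==u.max()].mean()),z),st(m,(u.min(),v[u==u.min()].mean()),z)],1).tolist())
for q in[(-12,0,48),(-95,66,26)]:print(W(p,q,0).round(1))
for n,im,uv,z in[("tip",T,tc(182,437),61)]:print(n,np.round(st(im,uv,z),1))
E
```

```text
[495.653  54.061   2.959   0.      0.   ]
[[4.1, 6.4], [2.0, 4.2], [3.8, 5.3], [1.6, 4.0], [3.5, 5.6], [-4.7, -3.8], [-4.4, -4.1], [-3.7, -3.4], [-1.2, -7.9], [-1.1, -6.2], [-3.8, -6.5], [-4.4, -9.0], [3.3, 2.4], [1.2, 2.8], [2.0, 4.1]]
blue T 46 342 351 242 247 [-59.2  73.6] [[-59.5, 84.3], [-56.7, 61.9]]
orange T 47 341 350 252 257 [-33.5  74.7] [[-35.3, 86.0], [-32.5, 63.7]]
yellow T 54 321 342 219 224 [-108.7   25.3] [[-109.0, 52.4], [-107.0, -1.1]]
blue S 40 293 300 256 260 [-63.8  70.1] [[-64.0, 59.1], [-63.7, 81.2]]
orange S 39 292 300 250 254 [-38.3  72.7] [[-42.6, 58.9], [-40.2, 84.3]]
yellow S 44 303 317 267 270 [-109.7   30.9] [[-107.8, 7.0], [-111.3, 50.4]]
[507.5  51.9  48. ]
[577.1 -28.1  26. ]
tip [-19.2  20.6]
```

```bash
sed -i 's/return (p\[:2\]\/p\[2\]).round(1)/return p[:2]\/p[2]/' h.py; cat > fit.py <<'E'
import pickle
from h import *
from scipy.optimize import least_squares
T=pickle.load(open("top.pkl","rb"));S=pickle.load(open("scene.pkl","rb"))
tc=lambda u,v:(u/4.2+280-.4,v/4.2+150-.4)
sc=lambda u,v:((u-400)/5+280-.4,v/5+225-.4)
obs=[(T,tc(263,310),(-95,66,26),0),(T,tc(38,427),(0,-55,65),0),(T,tc(219,457),(0,55,65),0),(T,tc(36,445),(10,-55,65),0),(T,tc(217,473),(10,55,65),0),
(S,sc(515,219),(-95,66,26),0),(S,sc(529,56),(10,55,65),0),(S,sc(698,51),(10,-55,65),0),
(T,tc(105,32),(-290,-82.5,12),1),(T,tc(365,70),(-290,82.5,12),1),(T,tc(295,527),(0,82.5,12),1),(T,tc(27,488),(0,-82.5,12),1),
(S,sc(448,92),(0,82.5,12),1),(S,sc(460,455),(-290,82.5,12),1),(S,sc(740,445),(-290,-82.5,12),1)]
def W(p,q,b):
    q=np.array(q,float)
    if b:q=q+[p[3],p[4],0]
    c,s=np.cos(p[2]),np.sin(p[2]); return np.array([p[0]+c*q[0]-s*q[1],p[1]+s*q[0]+c*q[1],q[2]])
p=least_squares(lambda p:np.concatenate([proj(m,W(p,q,b))-np.array(o) for m,o,q,b in obs]),[500,30,3.0,20,1],loss="soft_l1",x_scale=[10,10,.1,10,10]);r=p;p=p.x
st=lambda im,uv,z:(lambda d:np.round((np.cos(p[2])*d[0]+np.sin(p[2])*d[1],-np.sin(p[2])*d[0]+np.cos(p[2])*d[1]),1))(ray(im,*uv,z)-p[:2])
E
python3 - <<'E'
from fit import *
print(p.round(3));print(r.fun.reshape(-1,2).round(1).tolist())
print("blue",st(T,(346.5,244.5),22),st(S,(296.5,258),22),"orange",st(T,(345.5,254.5),22),st(S,(296,252),22),"tip",st(T,tc(182,437),61),"ptr",st(T,(342,223.5),26),st(S,(303,268.5),26))
g=W(p,(-12,0,48),0);print(g,p[2]-np.pi)
E
```

```text
[508.564  62.103   2.989  28.609  23.043]
[[-0.1, 0.4], [-1.4, -0.4], [0.5, -0.7], [-1.6, -0.6], [0.4, -0.4], [-0.4, -0.7], [-1.2, -1.3], [-0.4, -1.3], [-0.7, -0.7], [-0.1, -0.7], [0.5, 0.0], [-0.6, -0.6], [-0.8, -0.7], [-0.5, -1.2], [-0.1, -1.3]]
blue [-45.   84.6] [-50.2  81.9] orange [-19.5  85.8] [-24.5  82.5] tip [-7.  31.1] ptr [-95.8  65.5] [-98.3  63.6]
[520.42405794  60.27764561  48.        ] -0.15270209733087103
```

```bash
cat > go.py <<'E'
import sys
from fit import *
from scipy.spatial.transform import Rotation as Ro
def d(sx,sy,z,verb=1):
    s=read_state();R=Ro.from_euler("xyz",s["tool_rot"]);G=Ro.from_euler("xyz",[np.pi,0,p[2]])
    X=W(p,(sx,sy,0),0);X[2]=z
    print("d cm",(R.inv().apply(X-s["eef_pos"])/10).round(2),"rotvec",(R.inv()*G).as_rotvec().round(3))
    e=np.array(s["eef_pos"])-[p[0],p[1],0];c,q=np.cos(p[2]),np.sin(p[2])
    print("now stand",np.round([c*e[0]+q*e[1],-q*e[0]+c*e[1],e[2]],1),"t",s["clock"],"F",np.round(s["force"],1),s["width"],s["gripper_force"])
if __name__=="__main__": d(*map(float,sys.argv[1:4]))
E
python3 go.py -16 5 150
```

```text
d cm [-47.36 -41.94   4.8 ] rotvec [-0.002 -0.    -0.195]
now stand [ 367.3 -498.3  197.3] t 0.1 F [ 0.1  0.3 -0.4] 85.58024225214395 0.0
```

Request:
send_rows(
  series=[
    {"dx": -1.5,"dy": -1.3,"dz": 0,"hand": 0},
    {"dx": -4.5,"dy": -4,"dz": 0,"az": -0.03,"hand": 0},
    {"dx": -8,"dy": -7,"dz": 0,"az": -0.06,"hand": 0},
    {"dx": -11.5,"dy": -10,"dz": 0,"az": -0.09,"hand": 0},
    {"dx": -15,"dy": -13,"dz": 0,"az": -0.12,"hand": 0},
    {"dx": -18.5,"dy": -16,"dz": 0,"az": -0.15,"hand": 0},
    {"dx": -22,"dy": -19,"dz": 0,"az": -0.18,"hand": 0},
    {"dx": -25,"dy": -22,"dz": 0,"az": -0.195,"hand": 0},
    {"dx": -27,"dy": -24,"dz": 0,"az": -0.195,"hand": 0},
    {"dx": -28,"dy": -25,"dz": 0,"az": -0.195,"hand": 0},
  ],
)

```text
invalid input at $.series[0]: expected keys ax, ay, az, dx, dy, dz, hand
```

```bash
python3 go.py -16 5 150
```

```text
d cm [-47.36 -41.94   4.8 ] rotvec [-0.002 -0.    -0.195]
now stand [ 367.3 -498.3  197.3] t 0.1 F [ 0.1  0.3 -0.4] 85.58024225214395 0.0
```

Request:
send_rows(
  series=[
    {"ax": 0,"ay": 0,"az": 0,"dx": -1.5,"dy": -1.3,"dz": 0,"hand": 0},
    {"ax": 0,"ay": 0,"az": -0.03,"dx": -4.5,"dy": -4,"dz": 0,"hand": 0},
    {"ax": 0,"ay": 0,"az": -0.06,"dx": -8,"dy": -7,"dz": 0,"hand": 0},
    {"ax": 0,"ay": 0,"az": -0.09,"dx": -11.5,"dy": -10,"dz": 0,"hand": 0},
    {"ax": 0,"ay": 0,"az": -0.12,"dx": -15,"dy": -13,"dz": 0,"hand": 0},
    {"ax": 0,"ay": 0,"az": -0.15,"dx": -18.5,"dy": -16,"dz": 0,"hand": 0},
    {"ax": 0,"ay": 0,"az": -0.18,"dx": -22,"dy": -19,"dz": 0,"hand": 0},
    {"ax": 0,"ay": 0,"az": -0.195,"dx": -25,"dy": -22,"dz": 0,"hand": 0},
    {"ax": 0,"ay": 0,"az": -0.195,"dx": -27,"dy": -24,"dz": 0,"hand": 0},
    {"ax": 0,"ay": 0,"az": -0.195,"dx": -28,"dy": -25,"dz": 0,"hand": 0},
  ],
)

```text
clock: 1.1
eef_pos: [400.6, 277.4, 198.0]
tool_rot: [-3.14, 0.0, 2.984]
force: [0.9, -0.1, 0.1]
width: 85.4
gripper_force: 0.0
```

```bash
python3 go.py -16 5 150
```

```text
d cm [-15.64 -20.06   4.83] rotvec [-0.001  0.    -0.004]
now stand [ 139.5 -196.4  198. ] t 1.1 F [ 0.9 -0.1  0.1] 85.36037459686456 0.0
```

Request:
send_rows(
  series=[
    {"ax": 0,"ay": 0,"az": 0,"dx": -1,"dy": -1.3,"dz": 0,"hand": 0},
    {"ax": 0,"ay": 0,"az": 0,"dx": -3.5,"dy": -4.5,"dz": 0.5,"hand": 0},
    {"ax": 0,"ay": 0,"az": 0,"dx": -6,"dy": -8,"dz": 1,"hand": 0},
    {"ax": 0,"ay": 0,"az": 0,"dx": -9,"dy": -12,"dz": 2,"hand": 0},
    {"ax": 0,"ay": 0,"az": 0,"dx": -12,"dy": -15.5,"dz": 3,"hand": 0},
    {"ax": 0,"ay": 0,"az": 0,"dx": -14.5,"dy": -18.5,"dz": 4,"hand": 0},
    {"ax": 0,"ay": 0,"az": 0,"dx": -15.6,"dy": -20,"dz": 4.8,"hand": 0},
    {"ax": 0,"ay": 0,"az": 0,"dx": -15.6,"dy": -20,"dz": 4.8,"hand": 0},
    {"ax": 0,"ay": 0,"az": 0,"dx": -15.6,"dy": -20,"dz": 4.8,"hand": 0},
  ],
)

```text
clock: 2.0
eef_pos: [522.9, 60.6, 149.7]
tool_rot: [3.141, -0.001, 2.99]
force: [-0.8, 0.8, -0.1]
width: 85.6
gripper_force: 0.0
```

```bash
python3 go.py -16 5 90; python3 - <<'E'
from h import *
a=get_image("top")["pixels"][150:285,260:395];b=get_image("scene")["pixels"][215:325,270:370]
o=np.zeros((500,800,3),np.uint8);a=cv2.resize(a,(400,400),interpolation=2);b=cv2.resize(b,(400,440),interpolation=2)
o[:400,:400]=a;o[:440,400:]=b;cv2.imwrite("pics/c2.png",o[:,:,::-1])
E
```

```text
d cm [-0.17 -0.57  5.97] rotvec [ 0.001 -0.001  0.001]
now stand [-14.4  -0.7 149.7] t 2.0 F [-0.8  0.8 -0.1] 85.61675433178337 0.0
```

View pics/c2.png

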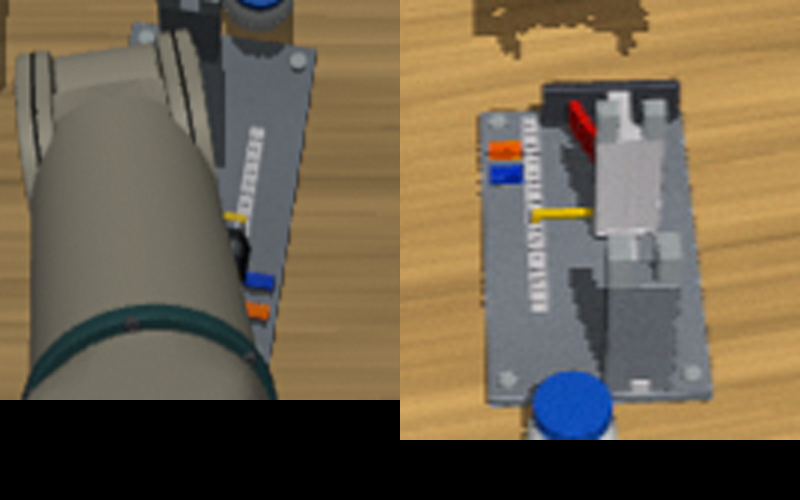

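Request:
send_rows(
  series=[
    {"ax": 0,"ay": 0,"az": 0,"dx": -0.25,"dy": -0.55,"dz": 1,"hand": 0},
    {"ax": 0,"ay": 0,"az": 0,"dx": -0.25,"dy": -0.55,"dz": 3,"hand": 0},
    {"ax": 0,"ay": 0,"az": 0,"dx": -0.25,"dy": -0.55,"dz": 5,"hand": 0},
    {"ax": 0,"ay": 0,"az": 0,"dx": -0.25,"dy": -0.55,"dz": 6.5,"hand": 0},
    {"ax": 0,"ay": 0,"az": 0,"dx": -0.25,"dy": -0.55,"dz": 7.5,"hand": 0},
    {"ax": 0,"ay": 0,"az": 0,"dx": -0.25,"dy": -0.55,"dz": 8,"hand": 0},
    {"ax": 0,"ay": 0,"az": 0,"dx": -0.25,"dy": -0.55,"dz": 8,"hand": 0},
  ],
)

```text
clock: 2.8
eef_pos: [524.6, 53.6, 69.6]
tool_rot: [-3.141, -0.001, 2.989]
force: [0.4, 0.1, 0.1]
width: 85.4
gripper_force: 0.0
```

```bash
python3 go.py -17 5 29; python3 - <<'E'
from h import *
b=get_image("scene")["pixels"][190:310,260:380]
cv2.imwrite("pics/c3.png",cv2.resize(b,(600,600),interpolation=2)[:,:,::-1])
E
```

```text
d cm [0.01 0.1  4.06] rotvec [-0.    -0.001  0.   ]
now stand [-17.1   5.9  69.6] t 2.8 F [0.4 0.1 0.1] 85.39352818335269 0.0
```

View pics/c3.png

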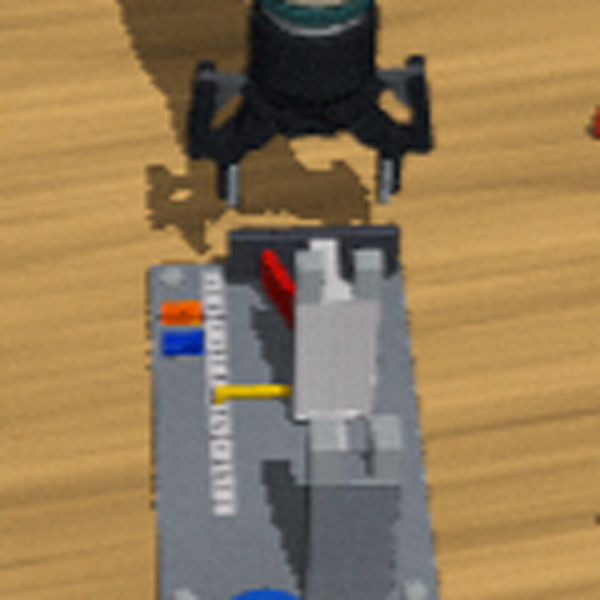

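```bash
python3 - <<'E'
from fit import *
for n,q in [("finger tip +y",(-17,6+45,83)),("tip -y",(-17,6-45,83)),("+y z70",(-17,51,70)),("tbar in +y",(0,55,65)),("tbar out +y",(10,55,65)),("-y",(10,-55,65)),("bot",(0,55,25)),("lever",(-3,32,61)),("ptr",(-95,66,26))]:
    print(n,((proj(S,W(p,q,0))-[260,190]+.4)*5).round())
E
```

```text
finger tip +y [232. 235.]
tip -y [376. 231.]
+y z70 [231. 250.]
tbar in +y [224. 236.]
tbar out +y [223. 225.]
-y [396. 220.]
bot [224. 279.]
lever [260. 243.]
ptr [213. 391.]
```

```bash
python3 - <<'E'
from fit import *
for q in [(-14.4,56,163),(-14.4,56,182),(-14.4,56,210)]: print(proj(T,W(p,q,0)).round(1))
k=get_image("scene")["pixels"]; cv2.imwrite("pics/c4.png",cv2.resize(k[180:250,285:360],(750,700)[:2],interpolation=2)[:600,:,::-1])
E
```

```text
[334.  244.9]
[334.1 243.3]
[334.3 241. ]
```

View pics/c4.png

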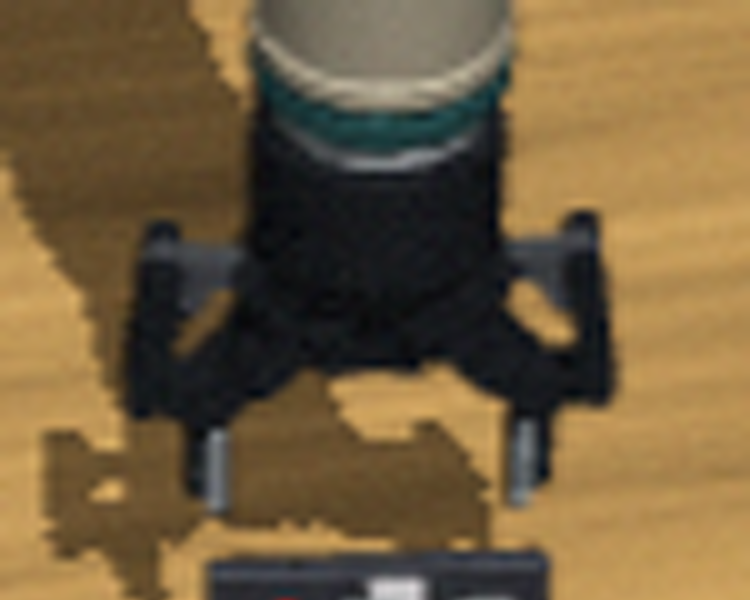

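```bash
python3 - <<'E'
from fit import *
R=[[np.cos(2.794),np.sin(2.794)],[np.sin(2.794),-np.cos(2.794)]]
for z in (197,210,240):
  for dy in(-45,0,45):
    X=np.array([221.3,610.5])+np.array(R)@[0,dy]
    print(z,dy,proj(S,[*X,z]).round(),proj(T,[*X,z]).round())
a=cv2.resize(S["pixels"][60:130,430:505],(375,350),interpolation=2);b=cv2.resize(T["pixels"][350:425,0:75],(375,375),interpolation=2)
c=get_image("top")["pixels"][190:290,270:390];c=cv2.resize(c,(600,500)[:2],interpolation=2)[:225]
o=np.zeros((600,760,3),np.uint8);o[:350,:375]=a;o[:375,380:755]=b;o[375:,:600]=c
cv2.imwrite("pics/c5.png",o[:,:,::-1])
E
```

```text
197 -45 [446. 128.] [ 58. 391.]
197 0 [459. 130.] [ 39. 383.]
197 45 [472. 131.] [ 19. 375.]
210 -45 [447. 125.] [ 55. 392.]
210 0 [460. 127.] [ 35. 384.]
210 45 [473. 128.] [ 15. 376.]
240 -45 [448. 118.] [ 46. 394.]
240 0 [461. 119.] [ 25. 385.]
240 45 [475. 120.] [  5. 377.]
```

View pics/c5.png

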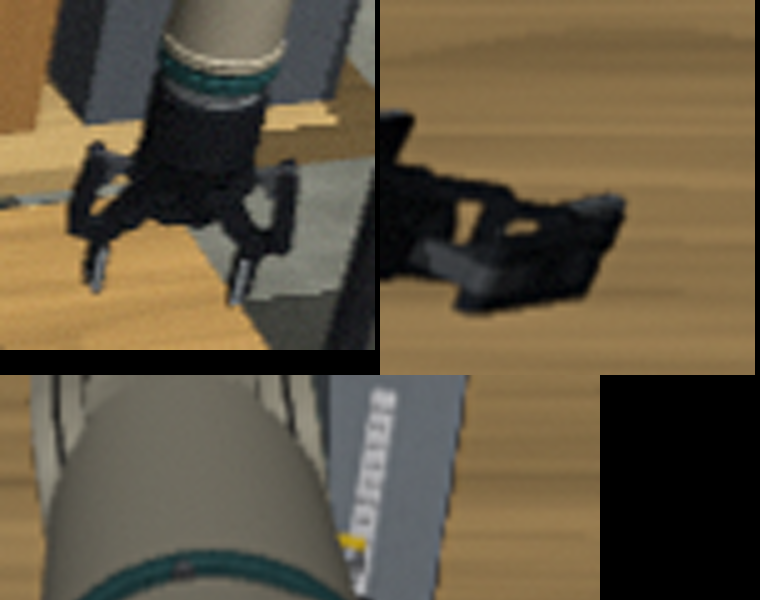

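The open fingertips appear about 28 mm higher in both cameras than the stated geometry gives. I'll lower to the nominal height and test for contact by force.

Request:
send_rows(
  series=[
    {"ax": 0,"ay": 0,"az": 0,"dx": 0,"dy": 0,"dz": 1,"hand": 0},
    {"ax": 0,"ay": 0,"az": 0,"dx": 0,"dy": 0,"dz": 2,"hand": 0},
    {"ax": 0,"ay": 0,"az": 0,"dx": 0,"dy": 0,"dz": 3,"hand": 0},
    {"ax": 0,"ay": 0,"az": 0,"dx": 0,"dy": 0,"dz": 4,"hand": 0},
    {"ax": 0,"ay": 0,"az": 0,"dx": 0,"dy": 0,"dz": 4,"hand": 0},
  ],
)

```text
clock: 3.45
eef_pos: [523.5, 53.2, 28.3]
tool_rot: [-3.141, -0.003, 2.989]
force: [0.1, -0.0, -0.4]
width: 85.4
gripper_force: 0.0
```

```bash
python3 go.py -6 5 29; python3 - <<'E'
from h import *
b=get_image("scene")["pixels"][200:290,280:370]
cv2.imwrite("pics/c6.png",cv2.resize(b,(600,600),interpolation=2)[:,:,::-1])
E
```

```text
d cm [ 1.01  0.15 -0.07] rotvec [-0.001 -0.003 -0.   ]
now stand [-16.1   6.5  28.3] t 3.45 F [ 0.1 -0.  -0.4] 85.3517620482869 0.0
```

View pics/c6.png

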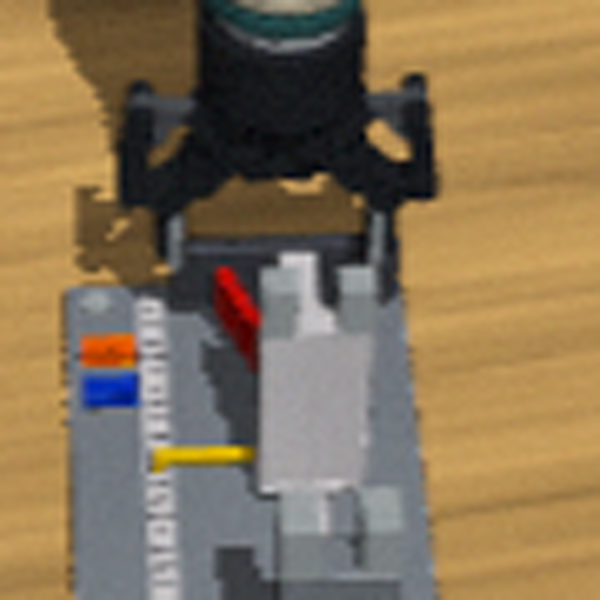

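Request:
send_rows(
  series=[
    {"ax": 0,"ay": 0,"az": 0,"dx": 0,"dy": 0,"dz": 0.8,"hand": 0},
    {"ax": 0,"ay": 0,"az": 0,"dx": 0,"dy": 0,"dz": 1.6,"hand": 0},
    {"ax": 0,"ay": 0,"az": 0,"dx": 0,"dy": 0,"dz": 2.2,"hand": 0},
    {"ax": 0,"ay": 0,"az": 0,"dx": 0,"dy": 0,"dz": 2.2,"hand": 0},
  ],
)

```text
clock: 3.9
eef_pos: [524.1, 53.4, 7.1]
tool_rot: [-3.141, -0.002, 2.989]
force: [-0.4, 0.3, 0.1]
width: 85.4
gripper_force: 0.0
```

```bash
python3 go.py 10 5 5; python3 - <<'E'
from h import *
b=get_image("scene")["pixels"][200:290,280:370]
cv2.imwrite("pics/c7.png",cv2.resize(b,(600,600),interpolation=2)[:,:,::-1])
E
```

```text
d cm [2.67 0.13 0.22] rotvec [-0.    -0.002 -0.   ]
now stand [-16.7   6.3   7.1] t 3.9 F [-0.4  0.3  0.1] 85.41838709143113 0.0
```

View pics/c7.png

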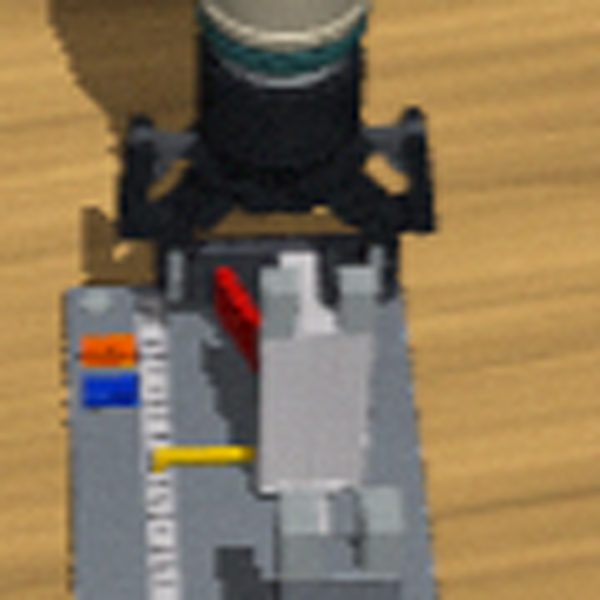

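Request:
send_rows(
  series=[
    {"ax": 0,"ay": 0,"az": 0,"dx": 0.3,"dy": 0.1,"dz": 0,"hand": 0},
    {"ax": 0,"ay": 0,"az": 0,"dx": 0.6,"dy": 0.1,"dz": 0,"hand": 0},
    {"ax": 0,"ay": 0,"az": 0,"dx": 1,"dy": 0.1,"dz": 0,"hand": 0},
    {"ax": 0,"ay": 0,"az": 0,"dx": 1.5,"dy": 0.1,"dz": 0,"hand": 0},
    {"ax": 0,"ay": 0,"az": 0,"dx": 2,"dy": 0.1,"dz": 0,"hand": 0},
    {"ax": 0,"ay": 0,"az": 0,"dx": 2.5,"dy": 0.1,"dz": 0,"hand": 0},
    {"ax": 0,"ay": 0,"az": 0,"dx": 2.5,"dy": 0.1,"dz": 0,"hand": 0},
  ],
)

```text
clock: 4.65
eef_pos: [503.7, 58.0, 8.8]
tool_rot: [3.14, 0.007, 2.987]
force: [6.4, -0.9, -4.1]
width: 85.7
gripper_force: 3.3
```

```bash
cat > m.py <<'E'
from fit import *
def yel(m,isT):
    hsv=cv2.cvtColor(m["pixels"],cv2.COLOR_RGB2HSV);k=cv2.inRange(hsv,(20,120,80),(35,255,255))
    b=(slice(195,275),slice(315,370)) if isT else (slice(235,290),slice(285,330))
    v,u=np.nonzero(k[b]);u=u+b[1].start;v=v+b[0].start
    if not len(u): return None
    e=(u>=u.max()-2) if isT else (u<=u.min()+2)
    return (round(float(u[e].mean()),2),round(float(v[e].mean()),2),len(u))
def go():
    t=get_image("top");s=get_image("scene")
    for n,a,m,z in(("T",yel(T,1),T,26),("T",yel(t,1),t,26),("S",yel(S,0),S,26),("S",yel(s,0),s,26)):
        print(n,a,st(m,a[:2],z) if a else "")
    return t,s
if __name__=="__main__": go()
E
python3 go.py 37 5 5;python3 m.py
```

```text
d cm [ 3.28 -0.03  0.36] rotvec [ 0.001  0.007 -0.002]
now stand [4.2 4.8 8.8] t 4.65 F [ 6.4 -0.9 -4.1] 85.66070629450041 3.3367604459635913
T (340.86, 223.29, 54) [-95.9  62.6]
T (340.12, 229.88, 28) [-78.9  63.2]
S (303.91, 268.36, 44) [-97.8  60.7]
S (292.0, 236.0, 41) [43.  93.1]
```

Request:
send_rows(
  series=[
    {"ax": 0,"ay": 0,"az": 0,"dx": 0.4,"dy": 0,"dz": 0,"hand": 0},
    {"ax": 0,"ay": 0,"az": 0,"dx": 0.9,"dy": 0,"dz": 0,"hand": 0},
    {"ax": 0,"ay": 0,"az": 0,"dx": 1.5,"dy": 0,"dz": 0,"hand": 0},
    {"ax": 0,"ay": 0,"az": 0,"dx": 2.1,"dy": 0,"dz": 0,"hand": 0},
    {"ax": 0,"ay": 0,"az": 0,"dx": 2.6,"dy": 0,"dz": 0,"hand": 0},
    {"ax": 0,"ay": 0,"az": 0,"dx": 2.9,"dy": 0,"dz": 0,"hand": 0},
    {"ax": 0,"ay": 0,"az": 0,"dx": 2.9,"dy": 0,"dz": 0,"hand": 0},
    {"ax": 0,"ay": 0,"az": 0,"dx": 2.9,"dy": 0,"dz": 0,"hand": 0},
  ],
)

```text
clock: 5.55
eef_pos: [476.9, 62.3, 8.9]
tool_rot: [3.14, 0.009, 2.986]
force: [8.1, -0.7, -4.7]
width: 85.4
gripper_force: 4.1
```

```bash
sed -i 's/slice(235,290),slice(285,330)/slice(249,290),slice(297,330)/' m.py; python3 go.py 37 5 5;python3 - <<'E'
from m import *
t,s=go()
b=cv2.resize(s["pixels"][235:280,285:345],(800,600),interpolation=2)
a=cv2.resize(t["pixels"][215:265,325:365],(320,400),interpolation=2)
b[200:,480:]=a
cv2.imwrite("pics/c8.png",b[:,:,::-1])
E
```

```text
d cm [ 0.57 -0.04  0.39] rotvec [ 0.002  0.009 -0.003]
now stand [31.4  4.6  8.9] t 5.55 F [ 8.1 -0.7 -4.7] 85.38673586324484 4.0794011182151735
T (340.86, 223.29, 54) [-95.9  62.6]
T (338.0, 240.5, 30) [-51.2  62. ]
S (303.91, 268.36, 44) [-97.8  60.7]
S (303.29, 258.0, 44) [-54.7  60.7]
```

View pics/c8.png

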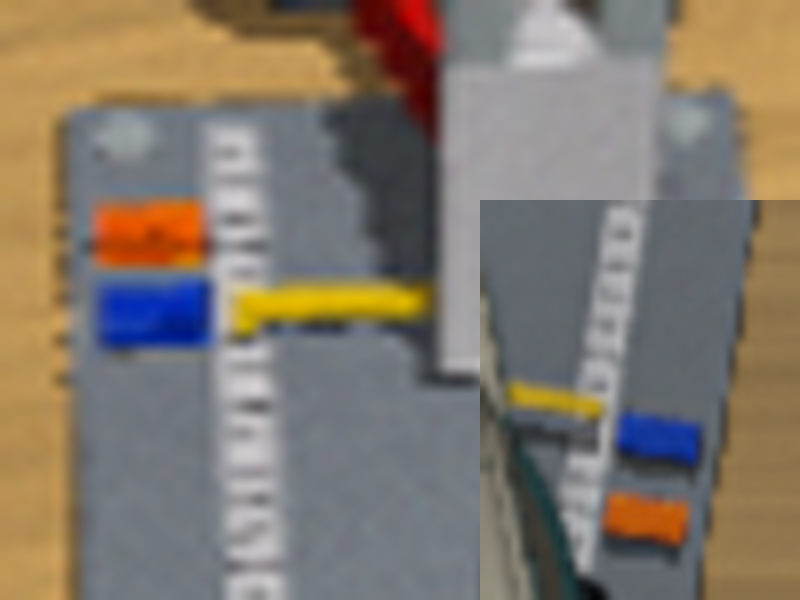

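Blue block is at scene-crop (155,300), and the pointer at (245,308) is about 5 mm short of it. I'll pull 5 mm more and centre sideways.

Request:
send_rows(
  series=[
    {"ax": 0,"ay": 0,"az": 0,"dx": 0.2,"dy": 0.2,"dz": 0.2,"hand": 0},
    {"ax": 0,"ay": 0,"az": 0,"dx": 0.4,"dy": 0.4,"dz": 0.4,"hand": 0},
    {"ax": 0,"ay": 0,"az": 0,"dx": 0.5,"dy": 0.5,"dz": 0.5,"hand": 0},
    {"ax": 0,"ay": 0,"az": 0,"dx": 0.5,"dy": 0.5,"dz": 0.5,"hand": 0},
    {"ax": 0,"ay": 0,"az": 0,"dx": 0.5,"dy": 0.5,"dz": 0.5,"hand": 0},
    {"ax": 0,"ay": 0,"az": 0,"dx": 0.5,"dy": 0.5,"dz": 0.5,"hand": 0},
  ],
)

```text
clock: 6.25
eef_pos: [473.9, 67.9, 4.6]
tool_rot: [3.139, 0.012, 2.986]
force: [8.9, -3.5, 1.5]
width: 85.4
gripper_force: 4.2
```

```bash
cat > m2.py <<'E'
from m import *
def bl(m,isT):
    hsv=cv2.cvtColor(m["pixels"],cv2.COLOR_RGB2HSV);k=cv2.inRange(hsv,(100,150,50),(130,255,255))
    b=(slice(235,262),slice(335,360)) if isT else (slice(245,270),slice(288,304))
    v,u=np.nonzero(k[b]);return u.mean()+b[1].start,v.mean()+b[0].start
import importlib,go as G
G.d(0,0,5)
t,s=go()
# predicted image of pointer (z26) and block model (top z22 + visible side) for a hypothesised mark x, fit each view by dense samples
def block(m,x,sg): # centroid of the silhouette of top + side
    pts=np.array([proj(m,W(p,(x+a,84+b,z),0)) for a in(-6,6) for b in(-13,13) for z in(12,22)],np.float32)
    h=cv2.convexHull(pts);M=cv2.moments(h);return M["m01"]/M["m00"]
for n,m,i in(("T",t,1),("S",s,0)):
    y=yel(m,i);b=bl(m,i)
    y0=yel(T if i else S,i)
    xs=np.arange(-60,-30,.1)
    xb=xs[np.argmin([abs(block(m,x,0)-b[1]) for x in xs])]
    off=st(m,y0[:2],26)[0]+95
    print(n,"block",round(xb-off,1),"ptr",round(st(m,y[:2],26)[0]-off,1))
E
python3 m2.py
```

```text
d cm [-3.51 -0.03  0.  ] rotvec [ 0.003  0.012 -0.003]
now stand [35.1 -0.5  4.6] t 6.25 F [ 8.9 -3.5  1.5] 85.3620464165388 4.221928585320711
T (340.86, 223.29, 54) [-95.9  62.6]
T (338.12, 241.88, 40) [-47.8  62.9]
S (303.91, 268.36, 44) [-97.8  60.7]
S (303.29, 257.0, 42) [-50.5  60.5]
T block -45.2 ptr -46.9
S block -42.8 ptr -47.7
```

Request:
send_rows(
  series=[
    {"ax": 0,"ay": 0,"az": 0,"dx": 0.15,"dy": 0,"dz": 0,"hand": 0},
    {"ax": 0,"ay": 0,"az": 0,"dx": 0.3,"dy": 0,"dz": 0,"hand": 0},
    {"ax": 0,"ay": 0,"az": 0,"dx": 0.3,"dy": 0,"dz": 0,"hand": 0},
    {"ax": 0,"ay": 0,"az": 0,"dx": 0.3,"dy": 0,"dz": 0,"hand": 0},
    {"ax": 0,"ay": 0,"az": 0,"dx": 0.3,"dy": 0,"dz": 0,"hand": 0},
    {"ax": 0,"ay": 0,"az": 0,"dx": 0.3,"dy": 0,"dz": 0,"hand": 0},
  ],
)

```text
clock: 6.95
eef_pos: [471.1, 68.3, 4.7]
tool_rot: [3.139, 0.012, 2.986]
force: [8.7, -3.1, 1.9]
width: 85.4
gripper_force: 4.3
```

```bash
python3 m2.py
```

```text
d cm [-3.8  -0.04  0.01] rotvec [ 0.003  0.012 -0.003]
now stand [38.  -0.5  4.7] t 6.95 F [ 8.7 -3.1  1.9] 85.41601237253936 4.295695004984736
T (340.86, 223.29, 54) [-95.9  62.6]
T (338.12, 242.88, 42) [-45.2  63.3]
S (303.91, 268.36, 44) [-97.8  60.7]
S (303.12, 256.12, 36) [-46.7  60.9]
T block -45.2 ptr -44.3
S block -42.8 ptr -43.9
```

Request:
send_rows(
  series=[
    {"ax": 0,"ay": 0,"az": 0,"dx": 0,"dy": 0,"dz": 0,"hand": 0.15},
    {"ax": 0,"ay": 0,"az": 0,"dx": 0,"dy": 0,"dz": 0,"hand": 0.3},
    {"ax": 0,"ay": 0,"az": 0,"dx": 0,"dy": 0,"dz": 0,"hand": 0.4},
    {"ax": 0,"ay": 0,"az": 0,"dx": 0,"dy": 0,"dz": 0,"hand": 0.45},
    {"ax": 0,"ay": 0,"az": 0,"dx": 0,"dy": 0,"dz": 0,"hand": 0.45},
  ],
)

```text
clock: 7.55
eef_pos: [471.4, 67.9, 5.1]
tool_rot: [3.139, 0.013, 2.986]
force: [8.1, -4.7, 7.3]
width: 47.4
gripper_force: 7.8
```

```bash
python3 m2.py
```

```text
d cm [-3.76  0.01  0.06] rotvec [ 0.002  0.013 -0.003]
now stand [37.6 -0.1  5.1] t 7.55 F [ 8.1 -4.7  7.3] 47.35343144629895 7.800993276759982
T (340.86, 223.29, 54) [-95.9  62.6]
T (338.12, 242.88, 41) [-45.2  63.3]
S (303.91, 268.36, 44) [-97.8  60.7]
S (303.25, 256.38, 38) [-47.8  60.5]
T block -45.2 ptr -44.3
S block -42.8 ptr -45.0
```

Request:
send_rows(
  series=[
    {"ax": 0,"ay": 0,"az": 0,"dx": 0.05,"dy": 0,"dz": 0,"hand": 0.5},
    {"ax": 0,"ay": 0,"az": 0,"dx": 0.05,"dy": 0,"dz": 0,"hand": 0.55},
    {"ax": 0,"ay": 0,"az": 0,"dx": 0.05,"dy": 0,"dz": 0,"hand": 0.6},
    {"ax": 0,"ay": 0,"az": 0,"dx": 0.05,"dy": 0,"dz": 0,"hand": 0.65},
    {"ax": 0,"ay": 0,"az": 0,"dx": 0.05,"dy": 0,"dz": 0,"hand": 0.7},
    {"ax": 0,"ay": 0,"az": 0,"dx": 0.05,"dy": 0,"dz": 0,"hand": 0.8},
    {"ax": 0,"ay": 0,"az": 0,"dx": 0.05,"dy": 0,"dz": 0,"hand": 1},
    {"ax": 0,"ay": 0,"az": 0,"dx": 0.05,"dy": 0,"dz": 0,"hand": 1},
    {"ax": 0,"ay": 0,"az": 0,"dx": 0.05,"dy": 0,"dz": 0,"hand": 1},
    {"ax": 0,"ay": 0,"az": 0,"dx": 0.05,"dy": 0,"dz": 0,"hand": 1},
  ],
)

```text
clock: 8.65
eef_pos: [471.9, 69.4, 5.4]
tool_rot: [3.137, 0.014, 2.986]
force: [8.9, 0.0, 9.3]
width: 26.0
gripper_force: 62.2
```

```bash
python3 m2.py
```

```text
d cm [-3.74 -0.15  0.09] rotvec [ 0.004  0.014 -0.003]
now stand [37.4 -1.6  5.4] t 8.65 F [8.9 0.  9.3] 25.95676930672657 62.23447881639004
T (340.86, 223.29, 54) [-95.9  62.6]
T (338.12, 242.88, 43) [-45.2  63.3]
S (303.91, 268.36, 44) [-97.8  60.7]
S (303.25, 256.38, 40) [-47.8  60.5]
T block -45.2 ptr -44.3
S block -42.8 ptr -45.0
```

Request:
send_rows(
  series=[
    {"ax": 0,"ay": 0,"az": 0,"dx": 0,"dy": 0,"dz": 0,"hand": 1},
    {"ax": 0,"ay": 0,"az": 0,"dx": 0,"dy": 0,"dz": 0,"hand": 1},
    {"ax": 0,"ay": 0,"az": 0,"dx": 0,"dy": 0,"dz": 0,"hand": 1},
    {"ax": 0,"ay": 0,"az": 0,"dx": 0,"dy": 0,"dz": 0,"hand": 1},
    {"ax": 0,"ay": 0,"az": 0,"dx": 0,"dy": 0,"dz": 0,"hand": 1},
  ],
)

```text
clock: 9.25
eef_pos: [471.9, 69.5, 5.4]
tool_rot: [3.137, 0.014, 2.986]
force: [8.2, -0.4, 8.6]
width: 25.6
gripper_force: 62.2
```

```bash
python3 - <<'E'
from m import *
t,s=go()
hsv=cv2.cvtColor(s["pixels"],cv2.COLOR_RGB2HSV)
for n,m in(("before",S),("now",s)):
    h=cv2.cvtColor(m["pixels"],cv2.COLOR_RGB2HSV)[225:262,300:345]
    k=cv2.inRange(h,(0,170,60),(4,255,255))|cv2.inRange(h,(176,170,60),(180,255,255))
    v,u=np.nonzero(k);print(n,len(u),(u.min()+300,u.max()+300,v.min()+225,v.max()+225) if len(u) else"")
print([proj(s,W(p,(50+q[0],q[1],61),0)).round(1).tolist() for q in[(-3,10),(-3,32),(-58,10)]])
st_=read_state();print(st_["width"],st_["gripper_force"],np.abs(st_["qd"]).max())
E
```

```text
T (340.86, 223.29, 54) [-95.9  62.6]
T (338.12, 242.88, 43) [-45.2  63.3]
S (303.91, 268.36, 44) [-97.8  60.7]
S (303.25, 256.38, 40) [-47.8  60.5]
before 57 (np.int64(312), np.int64(318), np.int64(240), np.int64(253))
now 0 
[[317.6, 226.8], [310.8, 227.0], [318.7, 239.1]]
26.017359142149303 62.235363498330116 0.001789608576817168
```

```bash
python3 -c "
from cell import finish_job
print(finish_job())"
```

```text
the job is handed in; nothing more can be done
None
```

I handed the job in holding: the leg is pulled out with its pointer on the blue block (within about 2 mm by both cameras), the red lever is squeezed shut (judged from the 26 mm finger opening and no red showing in the scene view), the grip is 62 N, and I touched neither the hubs nor the bystanders; the hand-in gave no verdict.

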